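# Walk a stand base square to the stop rail

## Task

Without gripping or lifting it, walk the heavy dark stand base round with pushes of the fingers at alternate corners until one of its two long sides faces the aluminium stop rail squarely, while it still stands clear of the rail. Then push it straight up to the rail so that the whole length of that side lies flush against the rail, and leave it there. Do not run a corner of it askew into the rail, and leave the fuse box, the brass weight and the eraser where they are.

Things in the scene. Friction and masses are not known exactly. Their poses are not given: they have to be found in the camera images.
- base_block: dark grey cast stand base, a loose flat block 130 mm long (x), 90 wide (y), 40 high, 0.7 to 0.95 kg. Origin at the centre of its underside, z up. Its two long sides (y = +45, -45 mm) are alike; either may end at the rail. Starts 30 to 90 degrees off square, to either hand, its centre 155 to 195 mm before the rail. Slides with friction (about 3 to 7 N), stops when the push stops
- stop_rail: stop rail, an aluminium bar 240 mm long, 30 high, 16 thick, fixed to the table, with a thin screwed foot behind. Origin at the middle of its flat working face, at table height; x along the face, y out of the face towards the block, z up. The face is the plane y = 0, x = -120 to +120 mm; when flush, the block's centre is at y = 45 mm
- fuse_box: small loose grey box with a closed lid, 57x74x25 mm, origin at the centre of its underside; a bystander, left of the work
- weight: loose brass slotted disc weight, 33 mm across, 10 mm high, origin at the centre of its underside; a bystander, left of the work
- eraser: loose eraser, 20x42x12 mm, white with a blue sleeve, origin at the centre of its underside; a bystander, behind the rail

How it is judged:
On the way:
1. the base stands turned within 10 degrees of square to the rail, still at least 8 mm clear of it (angle between the x axis of base_block and the x axis of stop_rail, either way round below 0.175 rad and y of base_block in the frame of stop_rail above 0.061 m and contact force between base_block and stop_rail below 0.1 N), for 0.2 s.
At the end, for the whole second after the job is handed in: The base lies flat, at rest, a long side on the rail's face: within 2 degrees of square, centre 42 to 49 mm from the face, and within 58 mm of the rail's middle along it (so the whole side is on the rail). Fuse box, weight and eraser moved less than 12 mm (angle between the x axis of base_block and the x axis of stop_rail, either way round below 0.035 rad and y of base_block in the frame of stop_rail between 0.042 and 0.049 m and x of base_block in the frame of stop_rail between -0.058 and 0.058 m and height (world z) of base_block below 0.004 m and angle between base_block's own z axis and vertical below 0.05 rad and linear speed of base_block below 0.01 m/s and angular speed of base_block below 0.05 rad/s and distance of each of fuse_box, weight, eraser from where it was at the start of the episode below 0.012 m); the robot touches nothing.
It fails at once if the base is lifted or tipped (height (world z) of base_block above 0.008 m or angle between base_block's own z axis and vertical above 0.12 rad).
It fails at once if the base runs into the rail while more than 15 degrees askew (contact force between base_block and stop_rail above 0.5 N and angle between the x axis of base_block and the x axis of stop_rail, either way round above 0.262 rad).
It fails at once if the fuse box is moved or lifted (distance of fuse_box from where it was at the start of the episode above 0.012 m).
It fails at once if the weight is moved or lifted (distance of weight from where it was at the start of the episode above 0.012 m).
It fails at once if the eraser is moved or lifted (distance of eraser from where it was at the start of the episode above 0.012 m).
It also fails if it takes over 64 s, if anything falls off the work surface, if the arm or the gripper's body presses on something with over 40 N, if the wrist force passes 120 N, or if a joint passes its speed limit or range.

## Robot

A 6-joint arm with a two-finger parallel gripper is mounted at the origin on a cart in front of the work surface, level with it; the furniture and walls round the work are solid. World frame = base frame: x ahead of the robot, y to its left, z up, the work surface at z = 0. Lengths are in m, angles in rad, forces in N, time in s.
With the tool pointing down it reaches from about 0.3 to 0.75 m from the base axis. Payload 8.5 kg.
Tool frame: the origin (TCP) lies at the very end of the fingers, on their centre line; the grasp point (between the pads) lies behind it (bot.hold_point_z is the z of the grasp point in the tool frame, in m); z points along the fingers, y is the direction in which the jaws open and shut (so a half turn about z gives the same grasp; the last joint's range is limited). The gripper opens to 85 mm and grips with 20 to 120 N. Pads are 22 mm wide; open, the fingers measure 114 mm over their backs; the gripper's body (76 mm by 85 mm) begins 54 mm behind the grasp point. The pads swing forward as they close: fully open they stand 13 mm farther back than shut.
Start: joints at [1.023, 0.381, 1.297, -0, 1.464, -0.215], TCP at [0.18, 0.52, 0.231] pointing down, gripper open.
Joint ranges: [-3.11, 3.11], [-0.89, 2.33], [0.22, 2.48], [-1.42, 4.56], [0.17, 2.85], [-2.88, 2.88]. Speed limits (rad/s): [2.39, 2.39, 3.14, 3.14, 3.14, 3.14].

## Interface

Orientations are given as a unit quaternion [x, y, z, w].
In Python, from plant import bot gives the robot as it stands. The module is installed in compiled form; this text tells all that it offers.
- The arm moves only by the tool drive_tool, never from a script. Its argument "motion" is a list that holds one entry, the list of rows, each a list of 5 numbers: the closure in counts, from 0 (fully open) to 255 (shut), then the shift along the world's x, y, z in mm, then the turn about the world's z in rad. A call has 1 to 12 rows; each row shifts and turns the commanded pose from where the row before left it; what a row does not reach is not made up. A row lasts 1/12 s, in which the tool goes at most 41.7 mm and 7.16 degrees, less where a joint would pass 70% of its speed; a pose out of reach is approached as far as the arm can. A call with a gripper value outside its range is refused whole. The fingers move at their own pace and stop on an object; the grip force is fixed at half the most. Time passes only in rows, so rows that do not move let the fingers close. It gives the time, the measured TCP pose, the force and the opening at its end, in the units of the state.
- bot.read_state(): the state, without advancing time (a new reading comes with each control period).
- bot.get_image(name): name is "scene" or "side" or "wrist"; returns a dict with "frame" (400x640x3 uint8, red, green, blue), "intrinsics" (3x3 intrinsics, pixels), "camera_from_world" (4x4, takes a point from world to camera coordinates). Camera axes: x right, y down, z forward; pixel columns grow to the right and rows downward; lengths in m; the calibration is good to about 2 mm. A picture is of the moment at which its call begins. There is no depth.
- bot.hand_in(): hands the job in, once; it reports no verdict.
The state is a dict: "time_s": time; "q": joint angles; "qvel": joint speeds; "joint_efforts": joint torques, N m; "eef_pos": TCP position; "eef_rot": TCP orientation; "wrist_force": force on the tool from outside, world axes, zero at the start; "ft_torque": the same for the moment, N m; "grip_width": finger opening in m.
Only numpy, scipy, OpenCV 4.12 (cv2) and the standard library are available. Lean on these libraries where they do the work, as an engineer would, in place of code of your own. Each camera call takes 0.05 s, during which the arm holds its last target.

## Working session

There is one attempt and no reset: what is moved stays moved. The work goes in short steps, Python scripts to look and compute and a tool call to move; the robot and the scene stay as the last step left them, time stands still between calls to the robot, and variables do not carry over. Pictures are saved under pics/ and viewed, and the job is handed in when it is done.

Besides the shell and the picture viewer there is one more tool, called after "Call:" as name([rows], argument=value, ...), one row to a line, values as JSON. drive_tool: Moves the arm, as the interface text tells. Its arguments: {"type":"object","properties":{"motion":{"type":"array"}},"required":["motion"]}

```bash
mkdir -p pics; python3 - <<'E'
from plant import bot
import cv2,numpy as np
s=bot.read_state();print(s['time_s'],s['eef_pos'],s['eef_rot'],bot.hold_point_z)
for n in ['scene','side']:
    d=bot.get_image(n);cv2.imwrite(f'pics/{n}0.png',d['frame'][:,:,::-1]);print(n,np.linalg.inv(d['camera_from_world']).round(3).tolist())
E
```

```text
0.0 [0.17950914 0.51956067 0.23070142] [ 1.65633638e-01  9.86187081e-01 -6.81126673e-04 -2.74818136e-04] -0.0187
scene [[0.5, -0.624, 0.6, 0.054], [-0.866, -0.371, 0.335, -0.349], [0.014, -0.687, -0.726, 0.652], [0.0, 0.0, 0.0, 1.0]]
side [[-0.999, 0.041, -0.027, 0.574], [0.041, 0.384, -0.922, 1.152], [-0.027, -0.922, -0.385, 0.542], [0.0, 0.0, 0.0, 1.0]]
```

View pics/scene0.png

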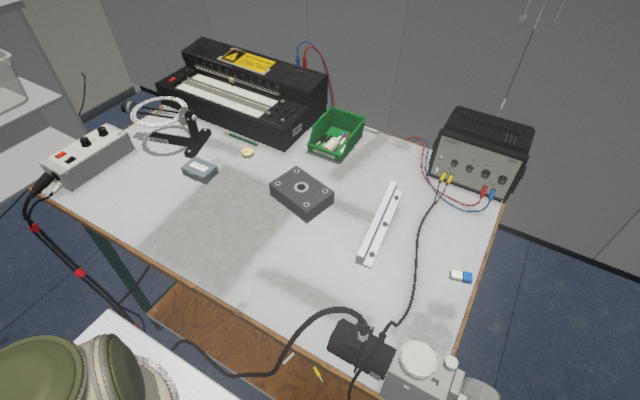

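View pics/side0.png

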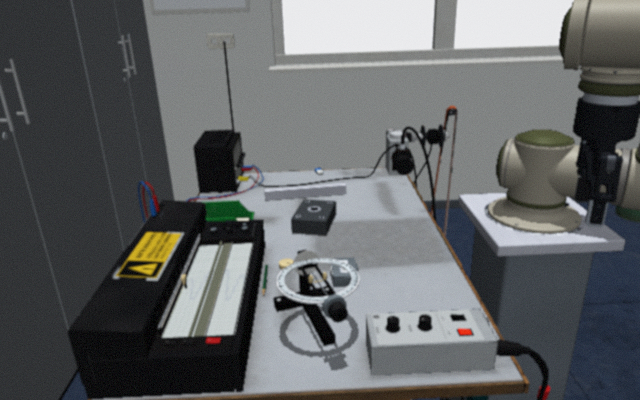

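The scene view shows the dark block around (302,193), the rail from (393,183) to (366,263), the fuse box at (200,170), the weight at (247,153) and the eraser at (461,276). I'll zoom in for the corners.

```bash
cat > h.py <<'E'
import cv2,numpy as np
from plant import bot
def ray(d,uv,z):
    M=np.linalg.inv(d['camera_from_world']);K=d['intrinsics']
    r=M[:3,:3]@np.linalg.inv(K)@np.array([uv[0],uv[1],1.]);c=M[:3,3]
    return (c+r*(z-c[2])/r[2])[:2]
def proj(d,p):
    q=d['camera_from_world']@np.array([*p,1.]);q=d['intrinsics']@q[:3];return q[:2]/q[2]
E
python3 - <<'E'
from h import *
d=bot.get_image('scene');f=d['frame'][:,:,::-1]
c=f[155:275,180:480];c=cv2.resize(c,None,fx=2.66,fy=2.66,interpolation=cv2.INTER_CUBIC)
cv2.imwrite('pics/z.png',c)
g=cv2.cvtColor(f,cv2.COLOR_BGR2GRAY)
print(g[165:222:4,262:342:4])
print(ray(d,(200,165),.025),ray(d,(247,153),.01),ray(d,(461,276),.01))
E
```

```text
[[196 198 198 196 196 196 197 196 196 198 198 196 196 195 195 193 191 190
  185 178]
 [197 195 196 198 197 199 197 159 146 156 174 198 198 197 198 194 190 185
  178 170]
 [195 196 194 198 197 192 113 115 115 128 112 117 197 198 195 193 188 181
  171 171]
 [190 192 195 196 151 114 111 116 112 114 114 113 113 183 196 194 195 185
  176 174]
 [177 187 185 111 159 113 116 113 114 114 127 113 116 115 133 197 197 192
  187 186]
 [168 172  88 117 147 114 117 115 157  82  75 187 113 116 117 119 189 199
  197 193]
 [172 175  79  82 116 115 114 114 148 159  99 185 115 114 117 142 161 149
  196 197]
 [173 171  96  79  83 105 114 116 113 111 116 116 115 115 115 121 134 116
  156 194]
 [171 173 169  99  79  84  91 114 115 115 116 115 115 113 116 118 112  87
  156 188]
 [173 173 171 172 137  77  81  85 115 116 113 117 117 116 115  97  88  85
  156 173]
 [171 172 173 172 172 166  81  84  85 109 110 141 119 118  87  84  88 137
  175 175]
 [170 173 174 173 172 175 170  84  85  85  90 112 110  90  88  86 184 192
  191 180]
 [172 170 174 173 174 177 172 177 116  83  84  84  87  85  88 199 197 198
  196 194]
 [177 171 172 170 173 175 176 188 194 180  82  85  87 143 200 197 199 199
  198 199]
 [170 172 172 171 176 178 186 195 195 198 193  88 184 202 201 200 201 201
  199 198]]
[0.51854905 0.26513328] [0.62960444 0.20660962] [ 0.54401413 -0.39295091]
```

View pics/z.png

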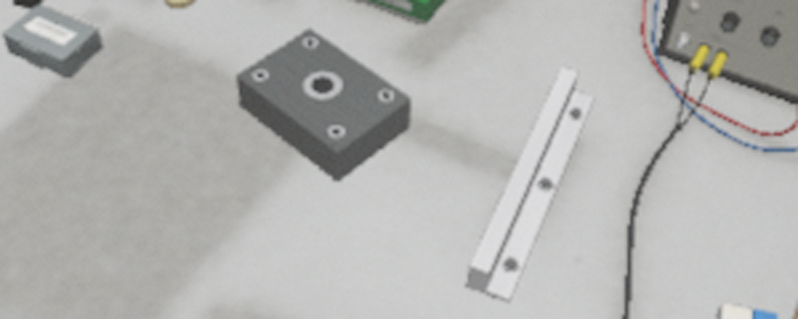

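```bash
cat >> h.py <<'E'
def block(d,box=None,lo=100,hi=135):
    f=d['frame'];g=cv2.cvtColor(f,cv2.COLOR_RGB2GRAY);g=cv2.resize(g,None,fx=4,fy=4,interpolation=cv2.INTER_CUBIC)
    m=((g>lo)&(g<hi)).astype(np.uint8)
    sat=cv2.resize((f.max(2)-f.min(2)),None,fx=4,fy=4);m[sat>25]=0
    m=cv2.morphologyEx(m,cv2.MORPH_OPEN,np.ones((9,9)))
    if box is not None:
        k=np.zeros_like(m);x0,y0,x1,y1=[4*b for b in box];k[y0:y1,x0:x1]=1;m*=k
    cs,_=cv2.findContours(m,cv2.RETR_EXTERNAL,cv2.CHAIN_APPROX_NONE)
    c=cv2.convexHull(max(cs,key=cv2.contourArea))[:,0]/4.-0.375
    P=np.array([ray(d,p,.04) for p in c])
    (cx,cy),(w,h),a=cv2.minAreaRect((P*1000).astype(np.float32))
    if w<h: a-=90;w,h=h,w
    a=(a+90)%180-90
    return np.array([cx,cy]),w,h,a   # mm, long-axis deg
E
python3 - <<'E'
from h import *
d=bot.get_image('scene')
print(block(d,(250,150,350,225)))
for a in [(565,67),(468,268),(577,80)]:
    uv=(a[0]/2.66+180-.3,a[1]/2.66+155-.3);print(uv,ray(d,uv,.03))
# rail top mask fit
f=d['frame'];g=cv2.cvtColor(f,cv2.COLOR_RGB2GRAY)
for r in range(185,262,8): print(r,g[r,350:405])
E
```

```text
(array([567.40594482,  -3.27468872]), 128.724609375, 87.53804779052734, 75.51264190673828)
(392.106015037594, 179.887969924812) [ 0.71038327 -0.17232288]
(355.6398496240601, 255.4518796992481) [ 0.46832617 -0.19516471]
(396.61729323308265, 184.7751879699248) [ 0.70019451 -0.1881817 ]
185 [197 195 197 196 196 196 196 196 195 196 198 196 197 196 196 197 198 198
 197 198 197 197 198 197 198 196 197 197 197 198 198 198 198 198 197 199
 198 194 199 213 221 221 217 218 219 199 172 199 199 198 198 200 199 198
 200]
193 [197 197 197 198 198 198 197 198 197 198 198 196 196 195 198 197 197 198
 199 199 196 198 197 197 198 198 197 198 196 198 197 195 196 197 199 209
 219 219 219 218 218 208 171 159 200 218 215 214 214 212 215 211 195 192
 198]
201 [190 192 194 192 193 193 194 196 195 195 198 198 198 198 198 199 196 198
 198 198 198 196 197 198 198 197 197 198 196 197 195 204 217 218 218 217
 216 217 196 140 185 217 217 215 215 215 215 216 206 185 197 197 198 199
 197]
209 [174 173 174 172 171 173 175 175 174 178 177 184 186 186 187 190 189 192
 191 191 191 194 194 195 195 194 193 200 215 217 21
[... 774 characters left out ...]
200 201
 200]
241 [200 201 200 200 201 201 200 199 200 200 199 192 193 214 218 218 218 219
 219 218 200 141 174 214 218 219 219 219 220 221 221 217 196 189 193 195
 197 197 197 197 197 199 199 199 201 200 201 201 199 201 201 202 201 201
 199]
249 [201 200 203 202 198 200 198 201 202 212 222 220 218 220 221 220 212 175
 143 190 218 218 220 218 219 220 221 222 209 189 200 199 200 200 199 200
 200 200 200 202 200 200 201 202 201 201 200 202 202 201 201 202 200 200
 200]
257 [202 202 202 202 203 189 153 144 144 140 142 157 177 172 141 175 213 217
 217 213 201 203 206 206 212 206 187 202 202 202 201 201 202 201 200 201
 201 203 202 201 201 201 203 203 202 201 200 200 201 201 201 199 200 199
 199]
```

```bash
cat >> h.py <<'E'
E
python3 - <<'E'
from h import *
d=bot.get_image('scene')
e=[(388.6,185),(384.9,193),(381.2,201),(377.4,209),(373.6,217),(370.1,225),(366.4,233),(362.6,241),(358.7,249)]
P=np.array([ray(d,p,.03) for p in e])*1000
c=np.polyfit(P[:,0],P[:,1],1);print(P.round(1).tolist(),c,np.degrees(np.arctan(c[0])),P[:,1]-np.polyval(c,P[:,0]))
d2=bot.get_image('side')
f=d2['frame'][:,:,::-1][150:290,200:400];cv2.imwrite('pics/s.png',cv2.resize(f,None,fx=4,fy=4,interpolation=cv2.INTER_CUBIC))
E
```

```text
[[689.7, -172.0], [660.5, -175.2], [632.5, -178.2], [605.6, -180.9], [579.6, -183.5], [555.1, -186.5], [531.2, -189.1], [508.1, -191.4], [485.7, -193.4]] [ 1.05974256e-01 -2.45142703e+02] 6.049299370208192 [ 0.02874544 -0.02038618 -0.06751692  0.09222074  0.24570617 -0.19805576
 -0.23829151 -0.08720535  0.24478337]
```

View pics/s.png

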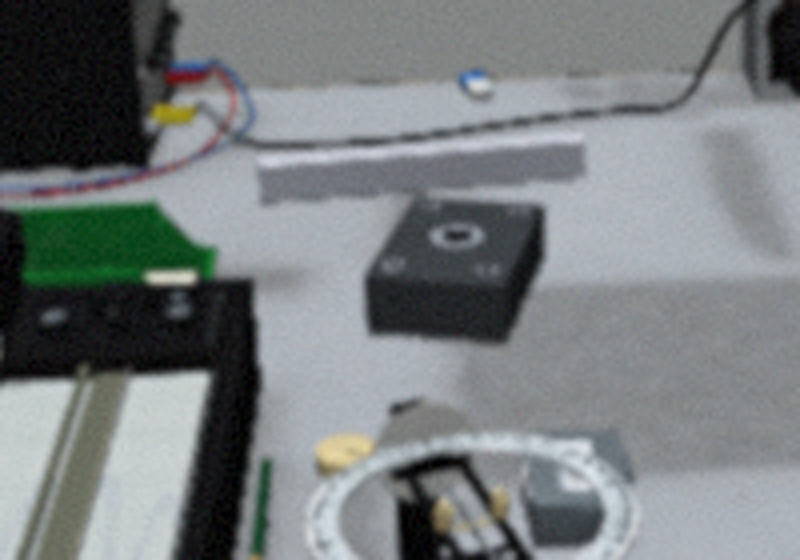

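Call:
drive_tool([
  [[255,21,-28.6,0,0],[255,21,-28.6,0,0],[255,21,-28.6,0,0],[255,21,-28.6,0,0],[255,21,-28.6,0,0],[255,21,-28.6,0,0],[255,21,-28.6,0,0],[255,21,-28.6,0,0],[255,21,-28.6,0,0],[255,21,-28.6,0,0],[255,21,-28.6,0,0],[255,21,-28.6,0,0]],
])

```text
time_s: 1.3
eef_pos: [0.4324, 0.175, 0.2315]
eef_rot: [0.166, 0.986, 0.0, 0.0]
wrist_force: [0.2, 1.7, -0.9]
grip_width: -0.0001
```

Call:
drive_tool([
  [[255,21,-28.6,0,0],[255,21,-28.6,0,0],[255,21,-28.6,-20,0],[255,21,-28.6,-20,0],[255,0,0,-30,0],[255,0,0,-30,0],[255,0,0,0,0],[255,0,0,0,0]],
])

```text
time_s: 1.97
eef_pos: [0.5153, 0.0622, 0.1311]
eef_rot: [0.166, 0.986, -0.0, -0.001]
wrist_force: [0.7, -0.3, 1.8]
grip_width: -0.0
```

Call:
drive_tool([
  [[255,0,0,-40,0],[255,0,0,-40,0],[255,0,0,-38,0],[255,6,-1.5,0,0],[255,6,-1.5,0,0],[255,6,-1.5,0,0],[255,6,-1.8,0,-0.06],[255,6,-2,0,-0.06],[255,6,-2.5,0,-0.06],[255,5.5,-3,0,-0.06],[255,0,0,0,0]],
])

```text
time_s: 2.88
eef_pos: [0.56, 0.048, 0.0165]
eef_rot: [0.284, 0.959, 0.001, 0.003]
wrist_force: [-0.2, 0.4, 1.2]
grip_width: 0.0
```

```bash
cat > look.py <<'E'
from h import *
import sys
n=sys.argv[1]
o=[]
for k in ['scene','side']:
    d=bot.get_image(k);f=d['frame'][:,:,::-1]
    c=f[110:270,220:480] if k=='scene' else f[130:290,180:440]
    o.append(cv2.resize(c,None,fx=1.5 if k=='side' else 2.8,fy=1.5 if k=='side' else 2.8,interpolation=cv2.INTER_CUBIC))
    if k=='scene': 
        try: print(block(d,(230,140,400,250)))
        except Exception as e: print(e)
cv2.imwrite(f'pics/{n}.png',o[0]);cv2.imwrite(f'pics/{n}s.png',o[1])
s=bot.read_state();print(s['time_s'],s['eef_pos'].round(4) if hasattr(s['eef_pos'],'round') else s['eef_pos'],s['wrist_force'])
E
python3 look.py a1
```

```text
(array([455.49468994,  64.5242157 ]), 187.98228454589844, 134.7182159423828, -15.273574829101562)
2.9833 [0.5587 0.0482 0.0156] [-0.56476426  0.72409911 -0.71058558]
```

View pics/a1.png

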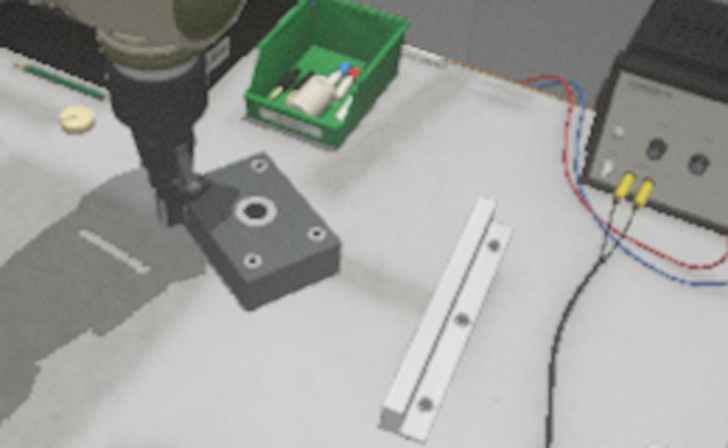

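The block (centre about (257,211)) has turned clockwise. The finger is on its left end at (175,205).

```bash
python3 - <<'E'
from h import *
d=bot.get_image('scene')
for p in [(263,152),(340,243),(249,283),(257,211)]: print(1000*ray(d,(p[0]/2.8+220-.3,p[1]/2.8+110-.3),.04))
E
```

```text
[653.22835223  14.00318716]
[589.61407423 -96.88253691]
[515.04076877 -56.25103577]
[586.92213696 -19.99111658]
```

Call:
drive_tool([
  [[255,-6,4,5,0],[255,-2,2,35,0],[255,0,0,35,0],[255,17,-37,0,0],[255,17,-37,0,0],[255,17,-37,0,0],[255,17,-37,0,0],[255,0,0,-35,0],[255,0,0,-38,0],[255,0,0,0,0]],
])

```text
time_s: 3.87
eef_pos: [0.6135, -0.0928, 0.0097]
eef_rot: [0.283, 0.959, 0.0, -0.006]
wrist_force: [-1.4, 0.5, -0.4]
grip_width: 0.0003
```

```bash
python3 look.py a2
```

```text
(array([434.62942505,  15.29941559]), 149.2290496826172, 140.78704833984375, -58.92792892456055)
3.9667 [ 0.6167 -0.0931  0.0159] [0.51600996 0.66321869 0.8175745 ]
```

View pics/a2.png

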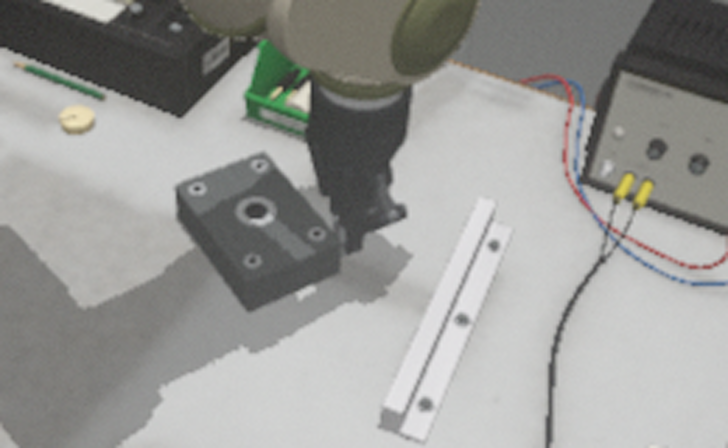

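The finger now stands beside the block's near-rail right corner (345,240), and the block hasn't moved. I'll push that corner away from the robot's far side, back toward -x, +y.

Call:
drive_tool([
  [[255,-5,3,0,0],[255,-5,3,0,0],[255,-5,3,0,0],[255,-5,3,0,-0.04],[255,-5,3.5,0,-0.06],[255,-5,4,0,-0.06],[255,-4.5,4,0,-0.06],[255,-4,4.5,0,-0.06],[255,-4,5,0,-0.06],[255,-3.5,5,0,-0.06],[255,0,0,0,0]],
])

```text
time_s: 4.88
eef_pos: [0.571, -0.0549, 0.0171]
eef_rot: [0.468, 0.884, 0.0, 0.001]
wrist_force: [0.2, -0.4, -0.8]
grip_width: 0.0001
```

Call:
drive_tool([
  [[255,4,-6,5,0],[255,2,-3,35,0],[255,0,0,35,0],[255,0,0,35,0],[255,0,0,0,0]],
])

```text
time_s: 5.3
eef_pos: [0.5801, -0.0656, 0.1329]
eef_rot: [0.467, 0.884, 0.001, 0.006]
wrist_force: [0.7, -0.8, 0.3]
grip_width: 0.0001
```

```bash
python3 look.py a3
```

```text
(array([423.01760864,   7.7901535 ]), 155.27789306640625, 89.05868530273438, -14.645118713378906)
5.4 [ 0.5777 -0.0649  0.1272] [-0.28059801  0.09173553 -0.49294091]
```

View pics/a3.png

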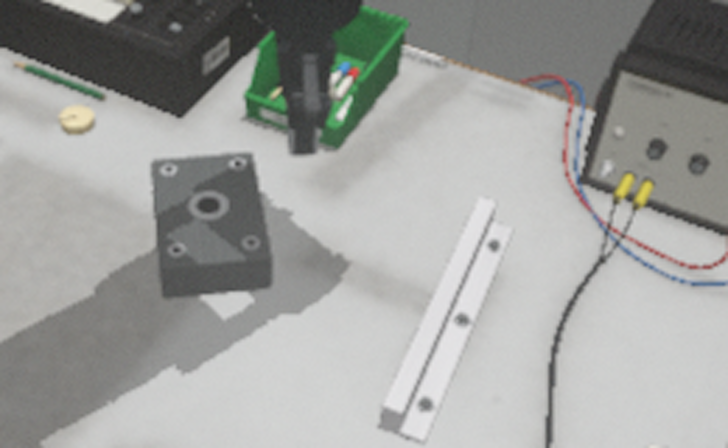

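```bash
cat > cor.py <<'E'
from h import *
import sys
d=bot.get_image('scene')
P=np.array([1000*ray(d,(p[0]/2.8+220-.3,p[1]/2.8+110-.3),.04) for p in eval(sys.argv[1])])
print(P.round(1).tolist()); c=P.mean(0);print(c)
for i in range(4):
    e=P[(i+1)%4]-P[i];print(np.linalg.norm(e).round(1),np.degrees(np.arctan2(e[1],e[0])).round(1))
r=c-np.array([588,-183]);print('rail frame',r@[.9944,.1055],(c[1]-(.10597*c[0]-245.14))*.9944)
E
python3 cor.py '[(152,158),(252,154),(270,261),(164,270)]'
```

```text
[[596.6, 93.2], [646.0, 20.9], [543.6, -58.4], [492.6, 8.5]]
[569.68977739  16.04900039]
87.5 -55.7
129.5 -142.3
84.0 127.3
134.2 39.1
rail frame 2.791984176044173 199.69438842256713
```

The block is about 37° in the world, 31° off square, with its centre 200 mm from the rail. Next is the other corner, at top right of the far long side.

Call:
drive_tool([
  [[255,-1,33,0,0],[255,-1,33,0,0],[255,-1,33,0,0],[255,-1,33,0,0],[255,0,36,0,0],[255,0,0,-38,0],[255,0,0,-38,0],[255,0,0,-38,0],[255,0,0,0,0]],
])

```text
time_s: 6.2
eef_pos: [0.5685, 0.1036, 0.0039]
eef_rot: [0.467, 0.884, -0.003, -0.007]
wrist_force: [-1.4, 0.1, 0.0]
grip_width: 0.0001
```

```bash
python3 look.py a4
```

```text
(array([525.52838135,  47.67172241]), 192.72669982910156, 167.49220275878906, -50.3155632019043)
6.3 [0.5725 0.1033 0.0106] [0.748264   0.18314977 1.21045099]
```

View pics/a4.png

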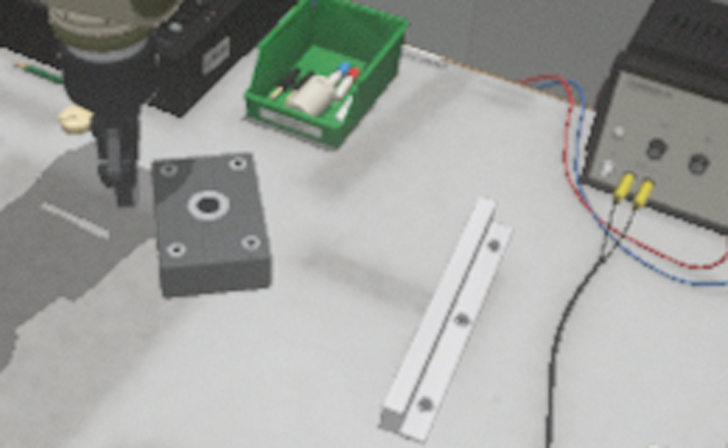

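The finger at (125,195) stands off the far long side near its end, and the block hasn't moved. I'll push.

Call:
drive_tool([
  [[255,7,2,2,0],[255,4,-5,0,0],[255,4,-5.5,0,0],[255,4,-5.5,0,0],[255,4,-5.5,0,-0.04],[255,3.5,-5.5,0,-0.05],[255,3,-5.5,0,-0.05],[255,3,-5.5,0,-0.05],[255,2.5,-6,0,-0.05],[255,2,-6,0,-0.05],[255,2,-6,0,-0.05],[255,0,0,0,0]],
])

```text
time_s: 7.3
eef_pos: [0.6136, 0.0481, 0.0148]
eef_rot: [0.611, 0.791, 0.001, 0.001]
wrist_force: [0.2, -0.2, 0.3]
grip_width: -0.0001
```

Call:
drive_tool([
  [[255,-2,8,3,0],[255,-1,12,15,0],[255,0,20,30,0],[255,0,20,30,0],[255,0,0,0,0]],
])

```text
time_s: 7.72
eef_pos: [0.6111, 0.1129, 0.0978]
eef_rot: [0.608, 0.794, 0.003, 0.004]
wrist_force: [0.3, 0.3, 0.5]
grip_width: 0.0
```

```bash
python3 look.py a5
```

```text
(array([566.82415771, -21.54787827]), 128.98733520507812, 88.78211975097656, 13.228185653686523)
7.8167 [0.6093 0.1104 0.0928] [-0.80574764 -0.5476212  -0.01765296]
```

View pics/a5.png

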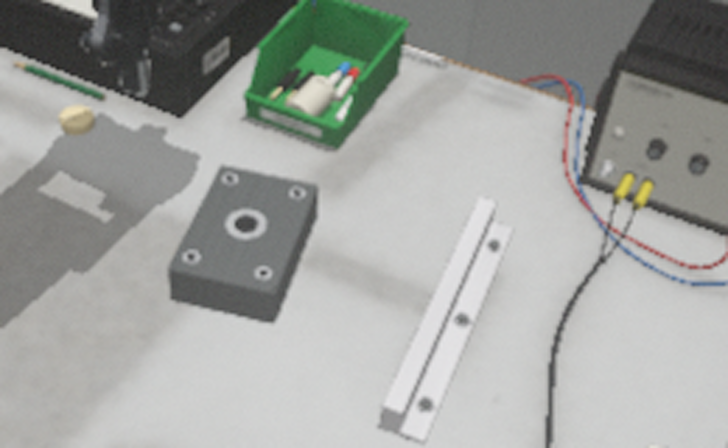

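The block (corners (225,168), (317,185), (272,320), (171,270)) is now at 13.2°, which is 7.2° off square, with its centre 163 mm from the face. Next I open the fingers into a two-point pusher parallel to the rail.

Call:
drive_tool([
  [[0,-17,-17,0,-0.05],[0,-17,-17,0,-0.05],[0,-17,-16,0,-0.058],[0,0,0,-20,0],[0,0,0,-30,0],[0,0,0,-30,0],[0,0,0,0,0],[0,0,0,0,0],[0,0,0,0,0],[0,0,0,0,0]],
])

```text
time_s: 8.65
eef_pos: [0.559, 0.0593, 0.0128]
eef_rot: [0.671, 0.742, 0.001, 0.001]
wrist_force: [0.3, -0.8, 0.0]
grip_width: 0.0854
```

```bash
python3 look.py a6; python3 -c "
from h import *
R=bot.read_state()['eef_rot'];import scipy.spatial.transform as t
y=t.Rotation.from_quat(R).as_matrix()[:,1];print(np.degrees(np.arctan2(y[1],y[0])))"
```

```text
(array([509.73928833,   2.75547791]), 241.69483947753906, 195.52508544921875, -50.31556701660156)
8.75 [0.5588 0.0593 0.0127] [-0.18267348 -0.33439989 -0.32715848]
5.74170648106077
```

View pics/a6.png

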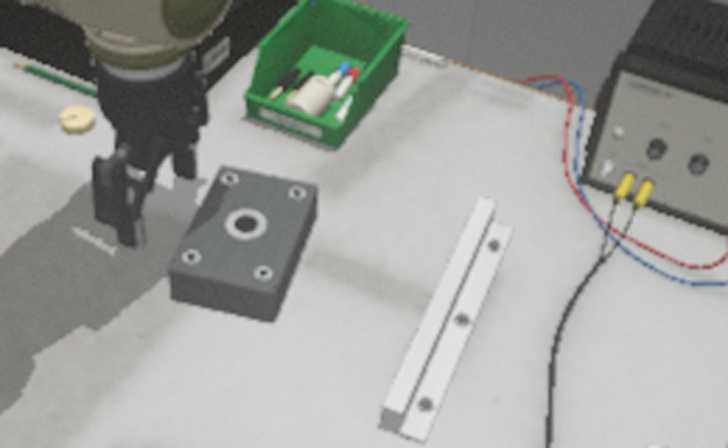

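Call:
drive_tool([
  [[0,0.6,-6,-5,0.005],[0,0.7,-6,0,0],[0,0.6,-6,0,0],[0,0.6,-6,0,0],[0,0.7,-6,0,0],[0,0.6,-6,0,0],[0,0.6,-6,0,0],[0,0.7,-6,0,0],[0,0.6,-6,0,0],[0,0.6,-6,0,0],[0,0.7,-6,0,0],[0,0,0,0,0]],
])

```text
time_s: 9.75
eef_pos: [0.5652, -0.0079, 0.0063]
eef_rot: [0.669, 0.743, -0.0, 0.0]
wrist_force: [-0.1, -0.1, -0.6]
grip_width: 0.0854
```

```bash
python3 look.py a7
```

```text
(array([445.4909668,  23.8281517]), 192.83079528808594, 107.57051849365234, -11.715728759765625)
9.85 [ 0.5653 -0.0074  0.0063] [-0.19058063  0.33445003  0.18631995]
```

View pics/a7.png

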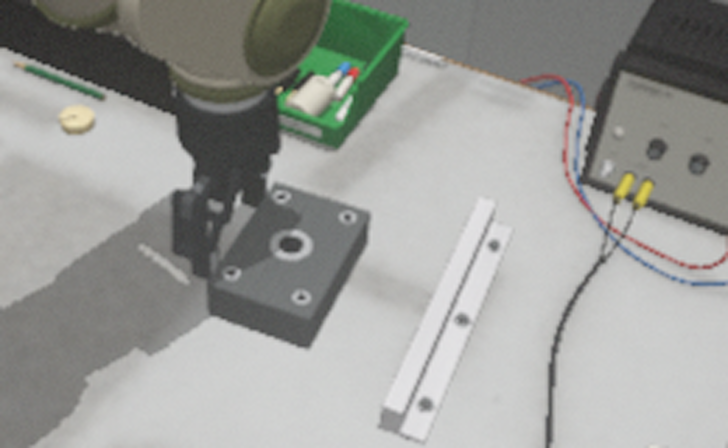

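```bash
python3 cor.py '[(277,185),(369,213),(311,331),(210,293)]'
```

```text
[[622.8, -18.2], [632.6, -101.3], [497.6, -121.4], [490.8, -35.8]]
[560.97554802 -69.15701901]
83.7 -83.3
136.4 -171.5
85.9 94.5
133.1 7.6
rail frame -14.862680557990865 115.88379831190863
```

The two-point pusher has squared the block clear of the rail, about 1–2° off and about 116 mm from the face. I'll keep pushing straight.

Call:
drive_tool([
  [[0,0.6,-6,0,0],[0,0.7,-6,0,0],[0,0.6,-6,0,0],[0,0.6,-6,0,0],[0,0.7,-6,0,0],[0,0.6,-6,0,0],[0,0.6,-6,0,0],[0,0.6,-6,0,0],[0,0.4,-4,0,0],[0,0,0,0,0],[0,0,0,0,0]],
])

```text
time_s: 10.82
eef_pos: [0.5707, -0.059, 0.0063]
eef_rot: [0.669, 0.743, -0.0, 0.0]
wrist_force: [-0.5, -0.6, 0.4]
grip_width: 0.0857
```

```bash
python3 look.py a8
```

```text
(array([446.82958984,   0.54466248]), 200.9892120361328, 108.06208801269531, -25.1929931640625)
10.9167 [ 0.5707 -0.0588  0.0063] [-0.40115638 -0.88539136 -0.63258687]
```

View pics/a8.png

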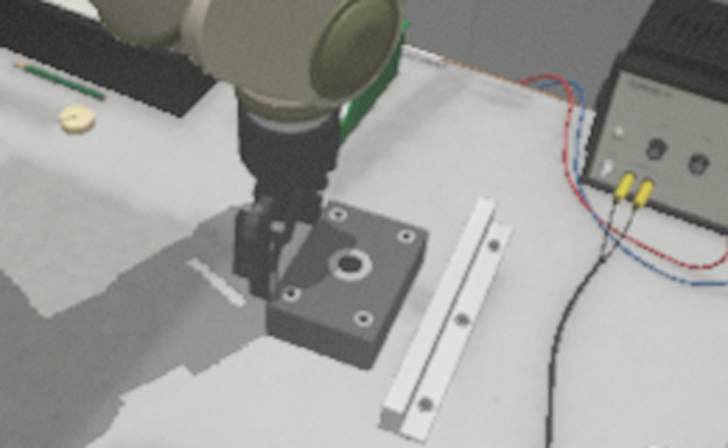

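```bash
python3 - <<'E'
from h import *
d=bot.get_image('scene')
for p,z in [((428,231),.04),((373,368),0),((374,345),.04)]:
    q=1000*ray(d,(p[0]/2.8+219.7,p[1]/2.8+109.7),z);print(q,(q[1]-.10597*q[0]+245.14)*.9944, (q-[588,-183])@[.994,.1055])
E
```

```text
[ 638.59537003 -152.50647918] 24.821784667233107 53.50886425152679
[ 518.9615538  -165.79276684] 24.216501189448877 -66.80885242265084
[ 509.79533457 -168.07073848] 22.917190916808526 -76.16040034705411
```

The gap is about 24 mm and even at both ends, so the block is square. I'll close it slowly.

Call:
drive_tool([
  [[0,0.4,-4,0,0],[0,0.4,-4,0,0],[0,0.4,-4,0,0],[0,0.3,-3,0,0],[0,0.3,-3,0,0],[0,0.2,-2,0,0],[0,0.2,-2,0,0],[0,0.1,-1,0,0]],
])

```text
time_s: 11.63
eef_pos: [0.5727, -0.0812, 0.0063]
eef_rot: [0.669, 0.743, 0.0, -0.001]
wrist_force: [-0.0, 6.5, 1.6]
grip_width: 0.0855
```

Call:
drive_tool([
  [[0,0.1,-1,0,0],[0,0.1,-1,0,0]],
])

```text
time_s: 11.8
eef_pos: [0.5727, -0.0823, 0.0063]
eef_rot: [0.669, 0.743, 0.001, -0.001]
wrist_force: [-1.6, 13.2, 3.9]
grip_width: 0.0854
```

```bash
python3 look.py a9
```

```text
(array([442.76251221,  -2.55987549]), 178.02748107910156, 123.10132598876953, -42.49492263793945)
11.9 [ 0.5727 -0.0823  0.0063] [-0.11957507  8.95290679  2.08519167]
```

View pics/a9.png

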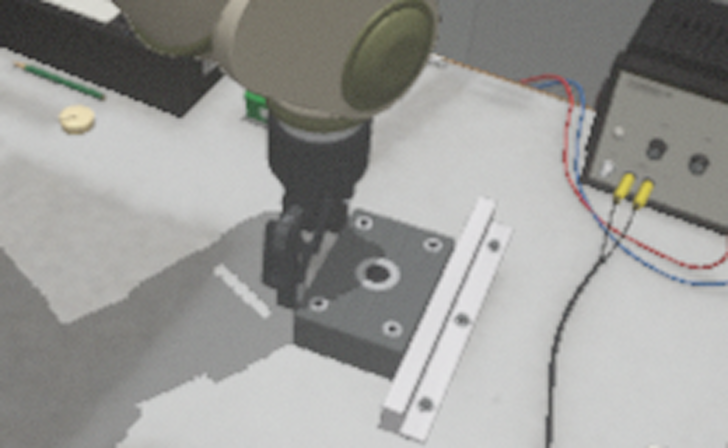

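The block's right side meets the rail, edge from (453,240) to (400,375), and about 9 N remains on the wrist, so it is in contact. A firmer push to seat both ends, then I back off.

Call:
drive_tool([
  [[0,0.1,-1,0,0],[0,0.1,-1,0,0],[0,0,0,0,0],[0,0,0,0,0]],
])

```text
time_s: 12.23
eef_pos: [0.5726, -0.0824, 0.0064]
eef_rot: [0.669, 0.744, 0.001, -0.002]
wrist_force: [-1.3, 17.6, 6.1]
grip_width: 0.0854
```

Call:
drive_tool([
  [[0,-0.3,3,0,0],[0,-0.5,5,0,0],[0,-1,10,0,0],[0,-2,20,10,0],[0,-2,20,30,0],[0,-3,30,30,0],[0,-3,30,30,0],[0,-20,20,30,0],[0,-30,10,10,0],[0,-30,10,0,0],[0,0,0,0,0]],
])

```text
time_s: 13.15
eef_pos: [0.4767, 0.0734, 0.1457]
eef_rot: [0.668, 0.744, -0.001, -0.001]
wrist_force: [0.9, 0.3, 0.2]
grip_width: 0.0854
```

```bash
python3 look.py b0; python3 -c "
from h import *
d=bot.get_image('scene');c,w,h,a=block(d,(300,160,400,260));print(c,w,h,a,a-6.05,(c[1]-.10597*c[0]+245.14)*.9944,(c-[588,-183])@[.994,.1055])
print(ray(d,(200,165),.025),ray(d,(247,153),.01),ray(d,(461,276),.01))
cv2.imwrite('pics/b1.png',d['frame'][:,:,::-1])"
```

```text
(array([ 571.66503906, -139.57687378]), 128.71067810058594, 89.96087646484375, 6.15618371963501)
13.25 [0.4811 0.0717 0.1455] [0.42632434 0.10040185 0.83447091]
[ 571.71044922 -139.54208374] 129.07281494140625 89.84652709960938 6.293309688568115 0.2433096885681154 44.76168290030078 -11.607003311157229
[0.51854905 0.26513328] [0.62960444 0.20660962] [ 0.54401413 -0.39295091]
```

View pics/b0.png

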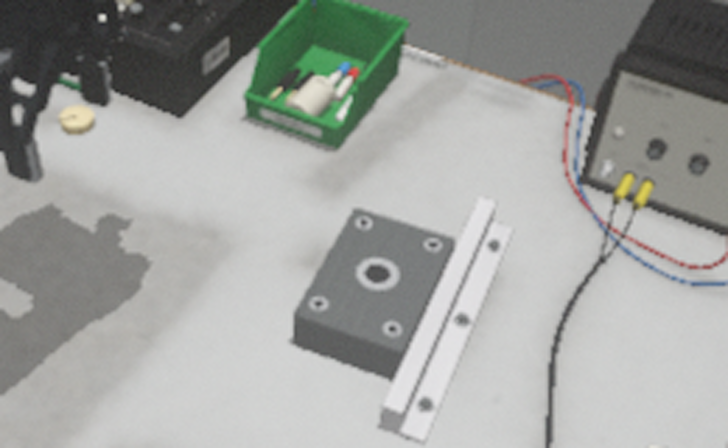

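View pics/b1.png

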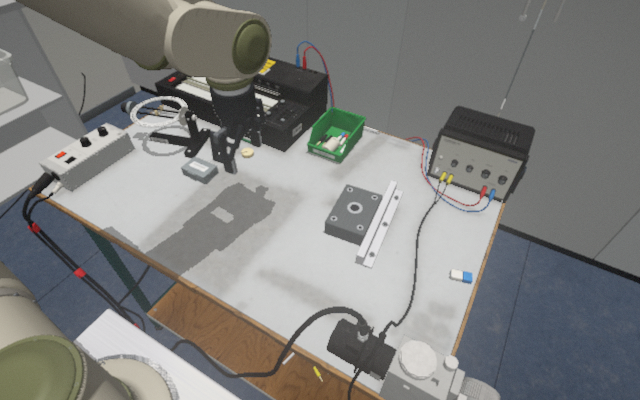

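View pics/b0s.png

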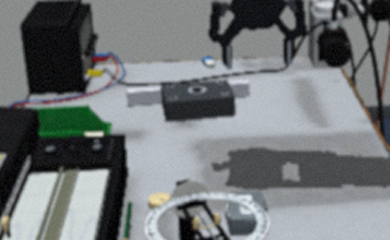

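The block lies on the rail in both views. It measures 0.2° off square, 44.8 mm from the face and 12 mm off the rail's middle. The fuse box (200,170), weight (247,153) and eraser (461,276) are at the same pixels as at the start. The arm is clear, so I'm handing in.

```bash
python3 -c "
from plant import bot
print(bot.hand_in(),bot.read_state()['time_s'])"
```

```text
the job is handed in; nothing more can be done
the job is handed in; nothing more can be done
```

The stand base now lies with a long side flush on the rail, and I handed the job in at about 13 s of the 64 s allowed.

- **Turning:** three single-finger pushes at alternate corners, with the fingers shut, took the base from about 69° off square to about 7° off. Its centre was then about 163 mm from the face. It rested there for longer than the 0.2 s required.
- **Pushing up:** I opened the fingers into a two-point pusher parallel to the rail and pushed straight in. With about a 24 mm gap left, both ends measured the same to within 2 mm. I then seated it with a steady push of about 18 N and backed off.
- **Last checks:** the camera put the base 0.2° off square, its centre 44.8 mm from the face and about 12 mm from the rail's middle. The fuse box, weight and eraser showed no visible movement in the final picture. The arm stood clear, with under 1 N on the wrist.

One check disagreed. While the tool covered part of the base, the automatic contour measurement gave useless values, so I picked those corners by eye. Those readings scattered by 1 to 2° and a few millimetres. The final figures come from a view with nothing in the way.

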